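Build a test-sieve stack in its foam cradle

TASK

Build the test-sieve stack from the bottom up, one part at a time: first press the plain metal pan fully down into the round pocket of the foam block, then nest the blue sieve on it, then the yellow one, and the red one on top, each one level and fully seated before the next. Leave the spare green sieve and the two vials standing where they are.

Things in the scene. Friction and masses are not known exactly. Their poses are not given: they have to be found in the camera images.
- foam: pale grey foam block, 110 x 110 x 30 mm, fixed, firm; origin at the centre of its underside, z up. Mid top: one round pocket of 66 mm diameter, 14 mm deep. It stands to the right of a fixed centrifuge 0.21 m tall (front edge at about x = 0.47, from y = -0.26 to 0; lid up behind); the parts stand to its left.
- pocket (a point): centre of the floor of the foam block's round pocket (16 mm above the worktop); the pocket's mouth is 14 mm higher.
- pan: plain bare-metal round receiver pan, open above, closed flat bottom, outer diameter 62 mm, 36 mm tall, wall 3 mm (mouth 56 mm inside), foot chamfered 2 mm; origin at the centre of its underside, z up, yaw does not matter. Seated in the foam pocket its underside lies on the pocket floor, 22 mm of it stand out of the foam. About 80 g.
- sieve_blue: round sieve, blue plastic frame, very fine steel mesh, 30 mm tall, 70 g; origin: centre of its underside, z up, yaw free. Frame: 62 mm outside, from 8 to 30 mm up; mouth 56 mm inside. Below it a skirt, 50 mm outside, 8 mm tall, foot 45 mm; mesh at 10 mm. The skirt nests in a mouth below, frame on rim: origin then 22 mm over a lower sieve's origin, 28 over the pan's. Goes on the pan.
- sieve_yellow: round sieve, yellow plastic frame, fairly fine steel mesh, 30 mm tall, 70 g; origin: centre of its underside, z up, yaw free. Frame: 62 mm outside, from 8 to 30 mm up; mouth 56 mm inside. Below it a skirt, 50 mm outside, 8 mm tall, foot 45 mm; mesh at 10 mm. The skirt nests in a mouth below, frame on rim: origin then 22 mm over a lower sieve's origin, 28 over the pan's. Goes on blue.
- sieve_red: round sieve, red plastic frame, coarse steel mesh, 30 mm tall, 70 g; origin: centre of its underside, z up, yaw free. Frame: 62 mm outside, from 8 to 30 mm up; mouth 56 mm inside. Below it a skirt, 50 mm outside, 8 mm tall, foot 45 mm; mesh at 10 mm. The skirt nests in a mouth below, frame on rim: origin then 22 mm over a lower sieve's origin, 28 over the pan's. Goes on yellow.
- sieve_green: round sieve, green plastic frame, middling steel mesh, 30 mm tall, 70 g; origin: centre of its underside, z up, yaw free. Frame: 62 mm outside, from 8 to 30 mm up; mouth 56 mm inside. Below it a skirt, 50 mm outside, 8 mm tall, foot 45 mm; mesh at 10 mm. The skirt nests in a mouth below, frame on rim: origin then 22 mm over a lower sieve's origin, 28 over the pan's. Spare: leave it.
- amber_vial: small amber glass vial with a black cap, diameter 32 mm, 62 mm tall, loose, standing among the sieves; origin at the centre of its underside. To be left standing.
- blue_vial: small white vial with a blue cap, diameter 24 mm, 52 mm tall, loose, standing among the sieves; origin at the centre of its underside. To be left standing.
Things that resemble listed ones, but are neither listed nor needed, are in the scene too. Leave any pink look-alike of the sieve_red alone.

How it is judged:
On the way, in this order (a step that is already met when the one before it is completed fails the run):
1. the plain metal pan is seated in the foam pocket and let go (horizontal distance between pan and pocket below 0.006 m and z of pan in the frame of pocket between -0.003 and 0.003 m and angle between pan's own z axis and vertical below 0.07 rad and contact force between the fingers and pan below 0.05 N), for 0.2 s.
2. the blue sieve is nested on the pan and let go (horizontal distance between sieve_blue and pan below 0.006 m and z of sieve_blue in the frame of pan between 0.025 and 0.031 m and angle between sieve_blue's own z axis and vertical below 0.07 rad and contact force between the fingers and sieve_blue below 0.05 N), for 0.2 s.
3. the yellow sieve is nested on the blue one and let go (horizontal distance between sieve_yellow and sieve_blue below 0.006 m and z of sieve_yellow in the frame of sieve_blue between 0.019 and 0.025 m and angle between sieve_yellow's own z axis and vertical below 0.07 rad and contact force between the fingers and sieve_yellow below 0.05 N), for 0.2 s.
4. the red sieve is nested on the yellow one and let go (horizontal distance between sieve_red and sieve_yellow below 0.006 m and z of sieve_red in the frame of sieve_yellow between 0.019 and 0.025 m and angle between sieve_red's own z axis and vertical below 0.07 rad and contact force between the fingers and sieve_red below 0.05 N), for 0.2 s.
At the end, for the whole second after the job is handed in: Pan on the pocket floor, blue on pan, yellow on blue, red on yellow, each within 3 mm of its seated height, 6 mm of centre and 4 degrees of level, released and at rest; green sieve and both vials upright within 30 mm of their start (horizontal distance between pan and pocket below 0.006 m and z of pan in the frame of pocket between -0.003 and 0.003 m and angle between each of pan, sieve_blue, sieve_yellow, sieve_red's own z axis and vertical below 0.07 rad and horizontal distance between sieve_blue and pan below 0.006 m and z of sieve_blue in the frame of pan between 0.025 and 0.031 m and horizontal distance between sieve_yellow and sieve_blue below 0.006 m and z of sieve_yellow in the frame of sieve_blue between 0.019 and 0.025 m and horizontal distance between sieve_red and sieve_yellow below 0.006 m and z of sieve_red in the frame of sieve_yellow between 0.019 and 0.025 m and linear speed of each of pan, sieve_blue, sieve_yellow, sieve_red below 0.02 m/s and angular speed of each of pan, sieve_blue, sieve_yellow, sieve_red below 0.2 rad/s and distance of each of sieve_green, amber_vial, blue_vial from where it was at the start of the episode below 0.03 m and angle between each of sieve_green, amber_vial, blue_vial's own z axis and vertical below 0.2 rad); the robot touches nothing.
It fails at once if the green sieve is knocked over or shifted by more than 30 mm (distance of sieve_green from where it was at the start of the episode above 0.03 m or angle between sieve_green's own z axis and vertical above 0.5 rad).
It fails at once if the amber vial is knocked over or shifted by more than 30 mm (distance of amber_vial from where it was at the start of the episode above 0.03 m or angle between amber_vial's own z axis and vertical above 0.5 rad).
It fails at once if the blue-capped vial is knocked over or shifted by more than 30 mm (distance of blue_vial from where it was at the start of the episode above 0.03 m or angle between blue_vial's own z axis and vertical above 0.5 rad).
It also fails if it takes over 144 s, if anything falls off the work surface, if the arm or the gripper's body presses on something with over 40 N, if the wrist force passes 120 N, or if a joint passes its speed limit or range.

ROBOT

A 7-joint arm with a two-finger parallel gripper is mounted at the origin on a cart in front of the work surface, level with it; the furniture and walls round the work are solid. World frame = base frame: x ahead of the robot, y to its left, z up, the work surface at z = 0. Lengths are in m, angles in rad, forces in N, time in s.
With the tool pointing down it reaches from about 0.425 to 1.025 m from the base axis. Payload 9.4 kg.
Tool frame: the origin (TCP) lies on the centre line of the jaws, within the pads' length; the fingertips stand r.tip_reach ahead of it and the grasp point (between the pads) lies 5 mm behind it (r.tip_reach is the distance from the TCP to the fingertips, in m); x points along the fingers, y is the direction in which the jaws open and shut, and the axes are right-handed (so a half turn about x gives the same grasp; the last joint's range is limited). The gripper opens to 93 mm and grips with 3 to 60 N. Pads are 15 mm wide; open, the fingers measure 128 mm over their backs; the gripper's body (75 mm by 188 mm) begins 65 mm behind the grasp point.
Start: joints at [1.102, 0.599, -0.003, 1.599, 0.002, 0.943, -0.08], TCP at [0.277, -0.67, 0.233] pointing down, gripper open.
Joint ranges: [-2.57, 2.57], [-0.35, 1.97], [-1.29, 1.29], [0.11, 2.56], [-1.05, 4.19], [0.11, 1.86], [-2.63, 2.63]. Speed limits (rad/s): [2.22, 2.22, 3.01, 3.01, 3.14, 3.14, 3.14].

INTERFACE

Orientations are given as a unit quaternion [w, x, y, z].
In Python, from station import r gives the robot as it stands. The module is installed in compiled form; this text tells all that it offers.
- The arm moves only by the tool move_arm, never from a script. Its argument "deltas" is one flat list of numbers, 5 for each row, row after row: the shift along the tool's x, y, z in cm, then the turn about the tool's x in degrees, then the opening, from 0 (shut) to 1 (fully open). In form: [tx, ty, tz, turn, grip, tx, ty, tz, turn, grip, ...]. A call has 1 to 20 rows; each row is the pose to reach, as a shift and turn from the pose commanded when the call began, along the tool's axes at that moment; what a row does not reach only later rows make up. A row lasts 1/8 s, in which the tool goes at most 62.5 mm and 10.7 degrees, less where a joint would pass 70% of its speed; a pose out of reach is approached as far as the arm can. A call with a gripper value outside its range is refused whole. The fingers move at their own pace and stop on an object; "force" is the grip in N (left out, the last holds). Time passes only in rows, so rows that repeat a pose let the fingers close. It gives the time, the measured TCP pose, the force and the opening at its end, in the units of the state.
- r.sense(): the state, without advancing time (a new reading comes with each control period).
- r.get_image(name): name is "side" or "top" or "wrist"; returns the picture (480x640x3 uint8, blue, green, red); there is no depth.
- r.camera_params(name): a dict with "fovy" (degrees; the focal length in pixels is half the picture's height over the tangent of half this angle, whatever the lens; pixels are square), "cx", "cy" (the principal point, pixels), "T" (4x4, takes a point from camera to world coordinates). Camera axes: x right, y up, looking along -z (the intrinsics and any distortion apply to the point x, -y, -z); pixel columns grow to the right and rows downward; lengths in m; the calibration is good to about 2 mm. A picture is of the moment at which its call begins: read the wrist's pose just before it. camera_params takes no time and is no camera call; for the wrist camera it gives the pose at the moment of the call.
- r.hand_in(): hands the job in, once; it reports no verdict.
The state is a dict: "t": time; "qpos": joint angles; "dq": joint speeds; "tau": joint torques, N m; "eef_pos": TCP position; "eef_rot": TCP orientation; "contact_force": force on the tool from outside, world axes, zero at the start; "wrist_torque": the same for the moment, N m; "gripper_width": opening from 0.0 (shut) to 1.0 (fully open).
Only numpy, scipy, OpenCV 4.12 (cv2) and the standard library are available. Lean on these libraries where they do the work, as an engineer would, in place of code of your own. Each camera call takes 0.05 s, during which the arm holds its last target. There are 200 camera calls.

## Working session

There is one attempt and no reset: what is moved stays moved. The work goes in short steps, Python scripts to look and compute and a tool call to move; the robot and the scene stay as the last step left them, time stands still between calls to the robot, and variables do not carry over. Pictures are saved under pics/ and viewed, about 12 in all and at most 16, crops included, and the job is handed in when it is done.

Besides the shell and the picture viewer there is one more tool, called after "Request:" as a command line: name --argument value ..., lists and objects as JSON in quotes. move_arm: Moves the arm, as the interface text tells. Its arguments: {"type":"object","properties":{"deltas":{"type":"array"},"force":{"type":"number"}},"required":["deltas"]}

```bash
mkdir -p pics; python3 - <<'E'
from station import r
import cv2
s=r.sense();print({k:(v if not hasattr(v,'round') else v) for k,v in s.items()}, r.tip_reach)
for n in ("side","top","wrist"):
    p=r.camera_params(n);print(n,p)
    cv2.imwrite(f"pics/{n}0.png",r.get_image(n))
E
```

```text
{'t': 0.0, 'qpos': array([ 1.10224673,  0.60011929, -0.00253597,  1.60013453,  0.00176996,
        0.94293713, -0.07978289]), 'dq': array([-0.00142453,  0.00044768, -0.00024324,  0.00065302,  0.00034223,
       -0.00080275, -0.00164136]), 'tau': array([-6.76183026e-04, -7.65073228e+01,  1.49699304e+00, -2.52353168e+01,
       -5.23877330e-02,  1.69322459e-02,  1.42889321e-04]), 'eef_pos': array([ 0.27667795, -0.6696054 ,  0.23176262]), 'eef_rot': array([-0.13712997, -0.69342151, -0.13821619,  0.6937278 ]), 'contact_force': array([ 0.14011666, -1.03791215,  0.39025151]), 'wrist_torque': array([ 0.01064449, -0.03739949,  0.05103569]), 'gripper_width': 0.995106095782863} 0.014
side {'fovy': 50.15199250380337, 'cx': 318.0948817665651, 'cy': 237.1414057725308, 'T': array([[-0.99990816, -0.00684107,  0.01169953,  0.59589213],
       [ 0.01343949, -0.61191261,  0.79081119,  0.96596696],
       [ 0.00174909,  0.7908958 ,  0.61194835,  0.79979269],
       [ 0.        ,  0.        ,  0.        ,  1.        ]])}
top {'fovy': 43.7131122163641, 'cx': 323.2051011257849, 'cy': 244.68367963651087, 'T': array([[ 1.63853456e-02,  9.86748330e-01, -1.61428788e-01,
         3.02412812e-01],
       [-9.99865376e-01,  1.60305756e-02, -3.49997066e-03,
        -2.62198739e-02],
       [-8.65793803e-04,  1.61464404e-01,  9.86878157e-01,
         1.57025689e+00],
       [ 0.00000000e+00,  0.00000000e+00,  0.00000000e+00,
         1.00000000e+00]])}
wrist {'fovy': 64.63649224926574, 'cx': 322.41449401252817, 'cy': 238.37602760414532, 'T': array([[ 0.38217981,  0.8947699 ,  0.23092299,  0.34100646],
       [-0.92408582,  0.37059368,  0.09341155, -0.64211242],
       [-0.00199675, -0.24909267,  0.9684776 ,  0.38421071],
       [ 0.        ,  0.        ,  0.        ,  1.        ]])}
```

View pics/top0.png

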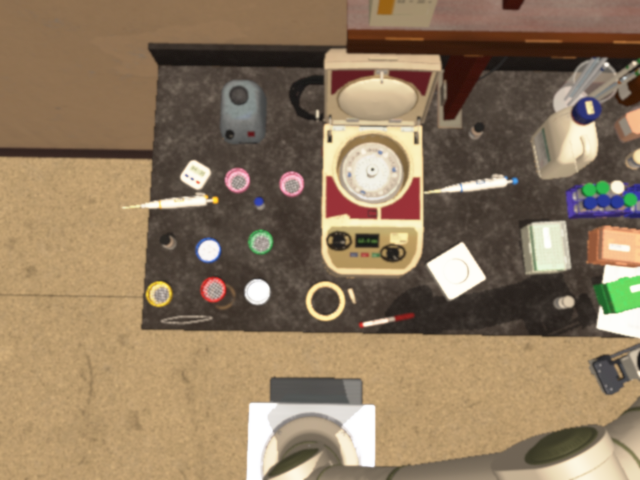

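View pics/side0.png

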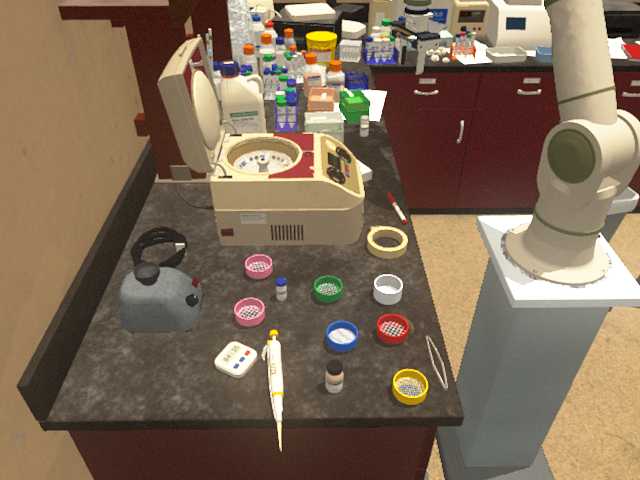

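The top view shows these:
- Pan: white/grey cup at (257,292). Possible look-alikes are the tape ring (325,301) and the foam pocket (457,270).
- Red sieve: (213,290). The pink look-alikes are at (237,180) and (291,184).
- Blue sieve: (208,250), with the blue-cap vial at (259,203).
- Yellow sieve: (159,294).
- Green sieve: (260,242).
- Amber vial: (168,241).

Next I measure them in both views.

```bash
cat > h.py <<'E'
import numpy as np, cv2
from station import r
def ray(n,uv,p=None):
    p=p or r.camera_params(n); f=240/np.tan(np.radians(p["fovy"]/2))
    d=np.array([(uv[0]-p["cx"])/f,-(uv[1]-p["cy"])/f,-1.]); T=p["T"]
    return T[:3,3],T[:3,:3]@d
def onz(n,uv,z,p=None):
    o,d=ray(n,uv,p); return o+d*(z-o[2])/d[2]
def hullc(mask,off=(0,0)):
    cs,_=cv2.findContours(mask.astype(np.uint8),cv2.RETR_EXTERNAL,cv2.CHAIN_APPROX_NONE)
    c=max(cs,key=cv2.contourArea); return cv2.convexHull(c)[:,0]+np.array(off)
def circ(pts):  # least-squares circle in xy
    A=np.c_[2*pts[:,:2],np.ones(len(pts))]; s=np.linalg.lstsq(A,(pts[:,:2]**2).sum(1),rcond=None)[0]
    return s[0],s[1],np.sqrt(s[2]+s[0]**2+s[1]**2)
E
python3 - <<'E'
from h import *
S={"red":((213,290),(392,329),.03),"blue":((208,250),(342,336),.03),"yellow":((159,294),(410,386),.03),"green":((260,242),(328,289),.03),"pan":((257,292),(388,290),.036)}
H={"red":[(0,8),(172,180)],"blue":[(100,125)],"yellow":[(20,34)],"green":[(50,80)]}
im={n:cv2.imread(f"pics/{n}0.png") for n in("top","side")}
for k,(t,s,z) in S.items():
    for n,c,R in(("top",t,20),("side",s,28)):
        x,y=c[0]-R,c[1]-R; g=cv2.cvtColor(im[n][y:y+2*R,x:x+2*R],cv2.COLOR_BGR2HSV)
        if k=="pan": m=(g[...,2]>110)&(g[...,1]<80)
        else: m=sum(((g[...,0]>=a)&(g[...,0]<=b)) for a,b in H[k]).astype(bool)&(g[...,1]>110)&(g[...,2]>50)
        h=hullc(m,(x,y)); (ex,ey),ax,_=cv2.fitEllipse(h.astype(np.float32))
        P=np.array([onz(n,q,z) for q in h]); print(k,n,(round(ex,1),round(ey,1)),np.round(circ(P),4), "ell ctr",onz(n,(ex,ey),z).round(4))
g=cv2.cvtColor(im["top"][235:305,420:495],cv2.COLOR_BGR2HSV);m=(g[...,2]>150)&(g[...,1]<70)
h=hullc(m,(420,235));print("foam",cv2.minAreaRect(h.astype(np.float32)))
P=np.array([onz("top",q,.03)[:2] for q in h],np.float32);print(cv2.minAreaRect(P))
for nm,c in(("amber",(168,241)),("bvial",(259,203)),("tape",(325,301))):print(nm,onz("top",c,.05))
a=cv2.resize(im["top"][220:310,140:280],None,fx=4,fy=4,interpolation=2)
b=cv2.resize(im["side"][260:410,300:450],(360,360),interpolation=2)
c=cv2.resize(im["top"][235:305,420:490],(230,230),interpolation=2)
o=np.zeros((590+10,790,3),np.uint8);o[:360,:560]=a;o[:230,560:790]=c;cv2.imwrite("pics/c1.png",o)
cv2.imwrite("pics/c2.png",cv2.resize(im["side"][260:410,300:450],(600,600),interpolation=2))
E
```

```text
red top (212.9, 289.2) [0.4335 0.2618 0.0355] ell ctr [0.4334 0.2617 0.03  ]
red side (392.0, 328.4) [0.4375 0.2691 0.0379] ell ctr [0.4377 0.2703 0.03  ]
blue top (206.6, 248.7) [0.5372 0.2806 0.0316] ell ctr [0.5389 0.2828 0.03  ]
blue side (341.7, 335.6) [0.5387 0.2872 0.0366] ell ctr [0.539  0.2878 0.03  ]
yellow top (158.6, 293.5) [0.4204 0.4009 0.0352] ell ctr [0.4203 0.4009 0.03  ]
yellow side (409.7, 386.4) [0.4238 0.4064 0.0363] ell ctr [0.4237 0.4078 0.03  ]
green top (260.4, 237.0) [0.5628 0.1435 0.0294] ell ctr [0.572  0.1436 0.03  ]
green side (327.7, 288.3) [0.563  0.1523 0.0368] ell ctr [0.5627 0.153  0.03  ]
pan top (257.0, 291.6) [0.4287 0.1471 0.0343] ell ctr [0.4285 0.1471 0.036 ]
pan side (387.5, 288.2) [0.4346 0.1595 0.044 ] ell ctr [0.4341 0.1605 0.036 ]
foam ((455.7682189941406, 270.8733825683594), (45.13789367675781, 44.94135665893555), 58.392494201660156)
((0.4914643168449402, -0.36513185501098633), (0.1153489425778389, 0.11701358109712601), 31.985124588012695)
amber [0.55421098 0.37936501 0.05      ]
bvial [0.65836885 0.14817788 0.05      ]
tape [ 0.4064901  -0.02774959  0.05      ]
```

View pics/c1.png

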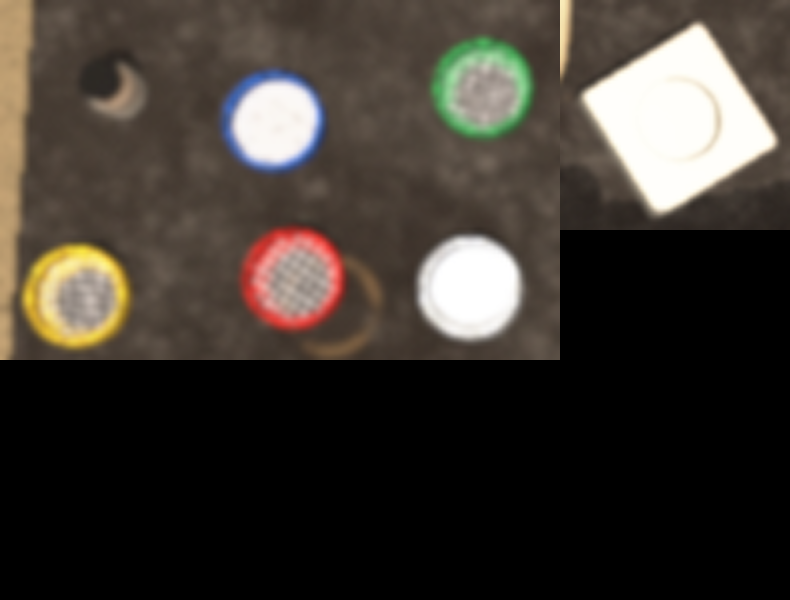

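View pics/c2.png

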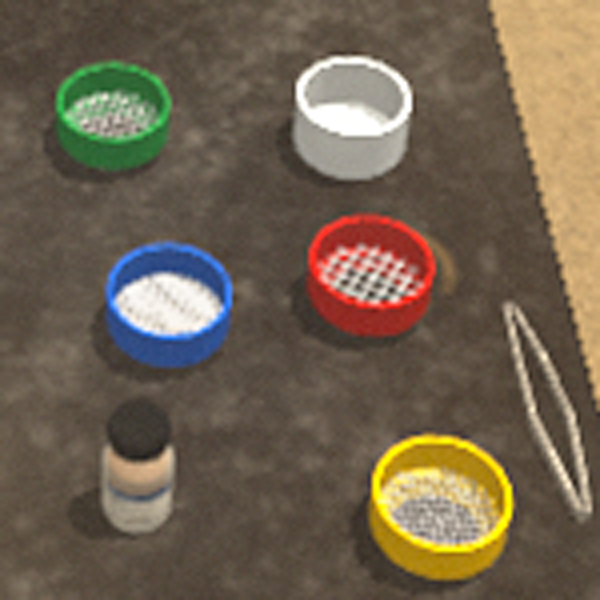

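The crops confirm the choices. The white/grey cup with no mesh is the pan, and the saturated red one with a coarse mesh is sieve_red. The brown ring beside it is only a stain on the worktop. I'll go to the foam first for a wrist look.

```bash
cat >> h.py <<'E'
from scipy.spatial.transform import Rotation as Ro
def tool():
    s=r.sense(); q=s["eef_rot"]; return s,Ro.from_quat([q[1],q[2],q[3],q[0]]).as_matrix()
def yaw_y(R): return np.degrees(np.arctan2(R[1,1],R[0,1]))
def delta(p,yaw=None):
    "cm shift in tool axes and turn (deg) to bring TCP to p, jaw axis to world angle yaw (mod 180)"
    s,R=tool(); d=R.T@(np.array(p)-s["eef_pos"])*100
    t=0 if yaw is None else (-(yaw-yaw_y(R))+90)%180-90
    return d.round(2),round(t,1)
E
python3 - <<'E'
from h import *
s,R=tool();print(R.round(3),yaw_y(R));print(delta((.46,-.365,.25)),delta((.46,-.365,.25),0),delta((.46,-.365,.25),90))
E
```

```text
[[-0.001  0.382 -0.924]
 [ 0.001 -0.924 -0.382]
 [-1.    -0.001  0.   ]] -67.54662354624872
(array([ -1.78, -21.17, -28.58]), 0) (array([ -1.78, -21.17, -28.58]), np.float64(-67.5)) (array([ -1.78, -21.17, -28.58]), np.float64(22.5))
```

Request:
move_arm --deltas '[-0.5,-2,-3,-7,1,-1.8,-5,-7,-15,1,-1.8,-9,-11,-24,1,-1.8,-12,-16,-33,1,-1.8,-15,-20,-42,1,-1.8,-18,-24,-51,1,-1.8,-20,-27,-60,1,-1.8,-21.2,-28.6,-67.5,1,-1.8,-21.2,-28.6,-67.5,1,-1.8,-21.2,-28.6,-67.5,1]'

```text
t: 1.4
eef_pos: [0.4594, -0.366, 0.2504]
eef_rot: [-0.499, -0.501, -0.499, 0.501]
contact_force: [-0.7, -0.0, -0.1]
gripper_width: 0.996
```

```bash
python3 - <<'E'
from h import *
s,R=tool();print(s["eef_pos"],yaw_y(R),s["contact_force"],np.abs(s["dq"]).max())
p=r.camera_params("wrist");print(p["T"].round(4));im=r.get_image("wrist");cv2.imwrite("pics/w1.png",im)
E
```

```text
[ 0.45942619 -0.36600273  0.25043491] -0.28116041184437474 [-0.67368786 -0.01549434 -0.07816032] 0.006917252663973679
[[ 1.000e+00  4.300e-03  1.900e-03  4.606e-01]
 [-4.600e-03  9.685e-01  2.488e-01 -2.957e-01]
 [-8.000e-04 -2.488e-01  9.686e-01  4.028e-01]
 [ 0.000e+00  0.000e+00  0.000e+00  1.000e+00]]
```

View pics/w1.png

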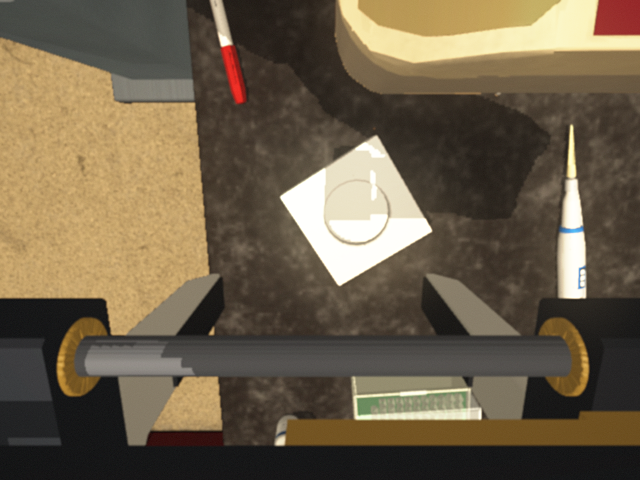

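The foam is clear at about (357,211), with corners (281,197), (376,136), (431,229) and (340,285). The pocket ring is about 66 px across and nearly concentric. I measure both.

```bash
cat > pk.py <<'E'
from h import *
def foam(im,p,box,th=110):
    x,y,w,h=box; g=cv2.cvtColor(im[y:y+h,x:x+w],cv2.COLOR_BGR2HSV); m=(g[...,2]>th)&(g[...,1]<90)
    H=hullc(m,(x,y)); P=np.array([onz("wrist",q,.03,p)[:2] for q in H],np.float32)
    return cv2.minAreaRect(P)
def ring(im,p,c,R,z,r0,r1):
    "strongest dark radial edges about pixel c -> circle fit at height z"
    g=cv2.GaussianBlur(cv2.cvtColor(im,cv2.COLOR_BGR2GRAY),(0,0),1).astype(np.float32); pts=[]
    for a in np.linspace(0,2*np.pi,120,endpoint=False):
        rr=np.arange(r0,r1,.25); X=(c[0]+rr*np.cos(a)).astype(np.float32)[None];Y=(c[1]+rr*np.sin(a)).astype(np.float32)[None]
        v=cv2.remap(g,X,Y,1)[0]; k=np.argmin(v)
        pts.append((X[0,k],Y[0,k]))
    P=np.array([onz("wrist",q,z,p)[:2] for q in pts])
    for _ in range(4):
        x,y,R_=circ(P); e=np.abs(np.hypot(*(P-[x,y]).T)-R_); P=P[e<max(2*np.median(e),3e-4)]
    return np.round((x,y,R_,np.median(e)),4),len(P)
E
python3 - <<'E'
from pk import *
im=cv2.imread("pics/w1.png");p=r.camera_params("wrist")
print(foam(im,p,(265,125,180,170)));
for z in(.016,.03):print(ring(im,p,(357,211),33,z,26,38))
E
```

```text
((0.4832116663455963, -0.36959996819496155), (0.13365301489830017, 0.14627258479595184), 32.48914337158203)
(array([ 4.950e-01, -3.675e-01,  3.340e-02,  1.000e-04]), 76)
(array([ 4.937e-01, -3.649e-01,  3.220e-02,  1.000e-04]), 77)
```

```bash
python3 - <<'E'
from pk import *
im=cv2.imread("pics/w1.png");p=r.camera_params("wrist")
for th in(125,140,155):
    x,y,w,h=265,125,180,170; g=im[y:y+h,x:x+w]; m=cv2.morphologyEx((g.min(2)>th).astype(np.uint8),cv2.MORPH_OPEN,np.ones((5,5)))
    H=hullc(m,(x,y)); P=np.array([onz("wrist",q,.03,p)[:2] for q in H],np.float32); print(th,cv2.minAreaRect(P),cv2.minAreaRect(H.astype(np.float32)))
C=[(281,197),(376,136),(431,229),(340,285)];Q=np.array([onz("wrist",c,.03,p)[:2] for c in C]);print(Q.round(4),Q.mean(0),np.linalg.norm(Q-np.roll(Q,1,0),axis=1))
c=cv2.resize(im[125:295,270:440],(600,600),interpolation=2);cv2.imwrite("pics/c3.png",c)
E
```

```text
125 ((0.49363937973976135, -0.3662794530391693), (0.11209897696971893, 0.11265276372432709), 32.15265655517578) ((354.9349060058594, 211.6975555419922), (111.80303955078125, 115.40328216552734), 59.4207763671875)
140 ((0.49355438351631165, -0.3663669228553772), (0.11183515191078186, 0.11207786947488785), 32.02714157104492) ((354.7545166015625, 211.73263549804688), (111.44303131103516, 115.24567413330078), 59.534454345703125)
155 ((0.4936671555042267, -0.36647695302963257), (0.11145222932100296, 0.11186827719211578), 32.09352111816406) ((354.75885009765625, 211.79164123535156), (111.28990173339844, 114.53396606445312), 59.56576919555664)
[[ 0.4191 -0.3493]
 [ 0.511  -0.2916]
 [ 0.5692 -0.3824]
 [ 0.4779 -0.4422]] [ 0.49432105 -0.36637529] [0.10994246 0.1085795  0.10782622 0.10913123]
```

View pics/c3.png

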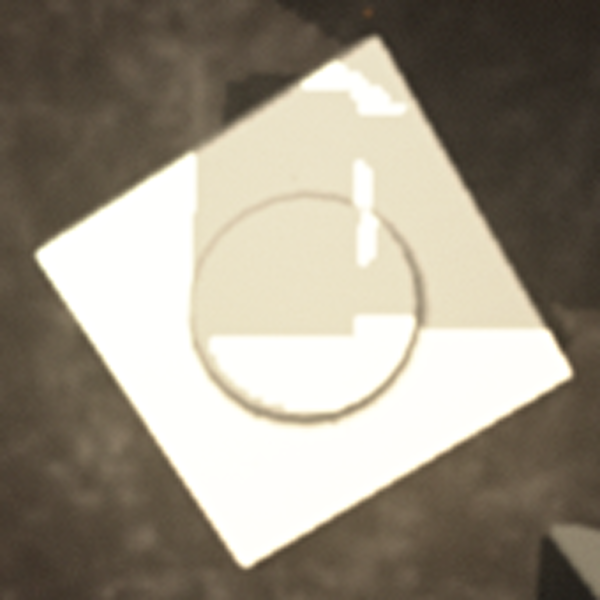

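The ring shows at roughly (357,211), concentric with the block. The pocket measures about (0.4937, -0.3657), with sizes close to those given, and the two estimates agree within 1.5 mm. Now over to the pan.

Request:
move_arm --deltas '[-3,0,-2,0,1,-5,0,-7,0,1,-5,0,-13,0,1,-5,0,-19,0,1,-5,0,-25,0,1,-5,0,-31,0,1,-5,0,-37,0,1,-5,-1,-43,0,1,-3,-2.5,-48,0,1,0,-3.1,-51.3,0.3,1,0,-3.1,-51.3,0.3,1,0,-3.1,-51.3,0.3,1]'

```text
t: 2.95
eef_pos: [0.4302, 0.147, 0.2508]
eef_rot: [-0.498, -0.502, -0.498, 0.502]
contact_force: [0.2, -0.9, 0.6]
gripper_width: 1.002
```

```bash
python3 - <<'E'
from h import *
s,R=tool();print(s["eef_pos"],yaw_y(R),s["contact_force"],np.abs(s["dq"]).max())
p=r.camera_params("wrist");im=r.get_image("wrist");cv2.imwrite("pics/w2.png",im);np.save("w2.npy",p,allow_pickle=True)
E
```

```text
[0.43018616 0.14701209 0.2507852 ] -0.4691239514891637 [ 0.22402758 -0.89573278  0.61482541] 0.01953245875640683
```

View pics/w2.png

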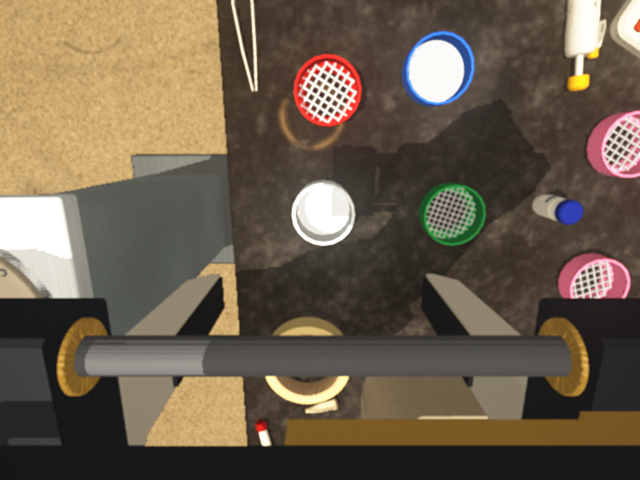

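Pan at (323,212), red at (328,90), blue at (439,68), green at (453,213); blue-cap vial at (570,210).

```bash
cat >> h.py <<'E'
from scipy.optimize import least_squares
HUE={"red":[(0,8),(172,180)],"blue":[(100,125)],"yellow":[(20,34)],"green":[(50,80)]}
def rim(im,p,k,c,W,z,R=.031,n="wrist",vt=None):
    "rim centre from the mask's outline: fixed-radius robust circle at height z, using the half facing away from the camera"
    x,y=max(c[0]-W,0),max(c[1]-W,0); g=cv2.cvtColor(im[y:y+2*W,x:x+2*W],cv2.COLOR_BGR2HSV)
    if k=="pan": m=(g[...,2]>(vt or 120))&(g[...,1]<70)
    else: m=np.any([(g[...,0]>=a)&(g[...,0]<=b) for a,b in HUE[k]],0)&(g[...,1]>110)&(g[...,2]>45)
    m=cv2.morphologyEx(m.astype(np.uint8),cv2.MORPH_OPEN,np.ones((2,2)))
    P=np.array([onz(n,q,z,p)[:2] for q in hullc(m,(x,y))]); c0=P.mean(0); v=c0-p["T"][:2,3]
    F=P[(P-c0)@v>-.2*R*np.linalg.norm(v)] if np.linalg.norm(v)>.02 else P
    s=least_squares(lambda a:np.hypot(*(F-a).T)-R,c0,loss="soft_l1",f_scale=5e-4)
    return s.x.round(4),circ(F)[2].round(4),np.abs(s.fun).mean().round(5),circ(P)
E
python3 - <<'E'
from h import *
im=cv2.imread("pics/w2.png");p=np.load("w2.npy",allow_pickle=True).item()
for k,c,z in(("pan",(323,212),.036),("red",(328,90),.03),("blue",(439,68),.03),("green",(453,213),.03)):
    print(k,rim(im,p,k,c,40,z))
s,R=tool();print(delta((.4285,.1475,.031),0))
E
```

```text
pan (array([0.4323, 0.1451]), np.float64(0.0317), np.float64(0.00039), (np.float64(0.4321647515269509), np.float64(0.1470129035878124), np.float64(0.03217516066553381)))
red (array([0.4374, 0.2627]), np.float64(0.0323), np.float64(0.00058), (np.float64(0.43697415258592875), np.float64(0.261325115730386), np.float64(0.0322009981804572)))
blue (array([0.54  , 0.2797]), np.float64(0.0313), np.float64(0.00014), (np.float64(0.5381896016799982), np.float64(0.2787226461176503), np.float64(0.03239292955555559)))
green (array([0.564 , 0.1428]), np.float64(0.0313), np.float64(0.00013), (np.float64(0.5614299480313687), np.float64(0.14411770870779278), np.float64(0.03283205224897688)))
(array([22.  , -0.2 , -0.08]), np.float64(-0.5))
```

Moving down to the pan at (0.432, 0.1465) with the tips at z = 0.017, then gripping.

Request:
move_arm --deltas '[5,0.2,0,0,1,10,0.2,0.05,0,1,15,0.2,0.05,-0.5,1,19,0.2,0.05,-0.5,1,21,0.2,0.05,-0.5,1,22,0.2,0.05,-0.5,1,22,0.2,0.05,-0.5,1,22,0.2,0.05,-0.5,0.7,22,0.2,0.05,-0.5,0.5,22,0.2,0.05,-0.5,0.3,22,0.2,0.05,-0.5,0.3,22,0.2,0.05,-0.5,0.3]' --force 15

```text
t: 4.5
eef_pos: [0.4318, 0.1476, 0.031]
eef_rot: [0.501, 0.5, 0.5, -0.499]
contact_force: [-0.5, -1.0, 6.7]
gripper_width: 0.688
```

```bash
python3 - <<'E'
from h import *
s,R=tool();print(s["eef_pos"],yaw_y(R),s["contact_force"],s["gripper_width"])
p=r.camera_params("wrist");im=r.get_image("wrist");cv2.imwrite("pics/w3.png",im);np.save("w3.npy",p,allow_pickle=True)
E
```

```text
[0.43184738 0.14755643 0.03099288] 0.1366338220719325 [-0.52672626 -1.02200012  6.65342616] 0.6881314785960586
```

View pics/w3.png

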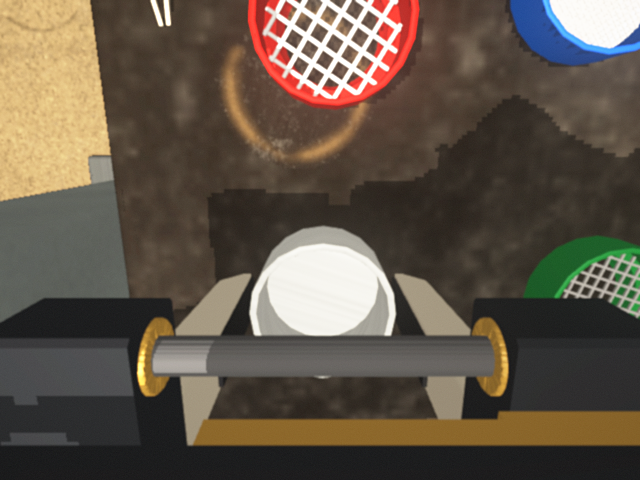

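Pan is gripped, with its rim from x = 250 to 396 px, top about 243 and bottom about 378. I check its centre in hand and plan the carry.

```bash
python3 - <<'E'
from h import *
p=np.load("w3.npy",allow_pickle=True).item();s,R=tool();e=s["eef_pos"]
for a in((250,312),(396,312),(323,243),(323,378)):print(onz("wrist",a,.036,p)-e)
print(onz("wrist",(323,300),.036,p)-e)
E
```

```text
[-0.02987189  0.00026685  0.00498364]
[0.03174646 0.00041596 0.00498364]
[0.00084166 0.03049939 0.00498364]
[ 0.00103091 -0.03141297  0.00498364]
[0.00091717 0.00579719 0.00498364]
```

Request:
move_arm --deltas '[-3,0,0,0,0.3,-9,0,0,0,0.3,-15,0,0,0,0.3,-21,0,0,0,0.3,-26,0.5,2,0,0.3,-27,1,7,0,0.3,-27,1.5,13,0,0.3,-27,2,19,0,0.3,-27,2.5,25,0,0.3,-27,3,31,0,0.3,-27,4,37,0,0.3,-27,5,43,0,0.3,-27,6,48,0,0.3,-23,6.1,51.3,0,0.3,-17,6.1,51.3,0,0.3,-12,6.1,51.3,0,0.3,-9,6.1,51.3,0,0.3,-9,6.1,51.3,0,0.3,-9,6.1,51.3,0,0.3]'

```text
t: 6.92
eef_pos: [0.4945, -0.3654, 0.1217]
eef_rot: [0.501, 0.499, 0.5, -0.499]
contact_force: [-0.3, -0.4, -0.3]
gripper_width: 0.688
```

```bash
python3 - <<'E'
from h import *
s,R=tool();print(s["eef_pos"],yaw_y(R),s["contact_force"],s["gripper_width"],delta((.4928,-.3652,.047),0))
p=r.camera_params("wrist");im=r.get_image("wrist");cv2.imwrite("pics/w4.png",im);np.save("w4.npy",p,allow_pickle=True)
E
```

```text
[ 0.4945495  -0.36537737  0.12171469] 0.15770309814753156 [-0.30673657 -0.43055483 -0.26399304] 0.6877449620238604 (array([ 7.47, -0.18, -0.02]), np.float64(0.2))
```

View pics/w4.png

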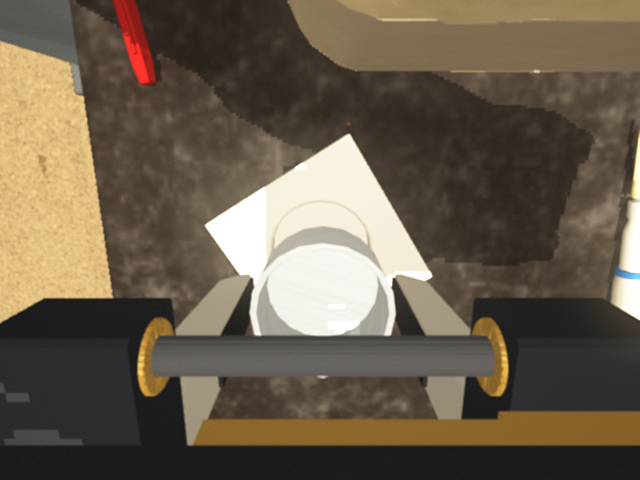

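The pan is over the foam. Visible foam corners are left (206,225), top (349,134) and right (431,275); the midpoint of left and right gives the centre.

```bash
python3 - <<'E'
from pk import *
im=cv2.imread("pics/w4.png");p=np.load("w4.npy",allow_pickle=True).item()
A,B,C=[onz("wrist",c,.03,p)[:2] for c in((206,225),(431,275),(349,134))]
print((A+B)/2,np.linalg.norm(A-B),np.linalg.norm(A-C),np.linalg.norm(C-B))
a,b,c=[onz("wrist",q,.03,p) for q in((274,244),(368,244),(321,200))];print(a,b,c)
E
```

```text
[ 0.4940294 -0.3661303] 0.15455947811113507 0.10954800328550171 0.10900795442012862
[ 0.46305826 -0.36175324  0.03      ] [ 0.52572625 -0.36157572  0.03      ] [ 0.49432643 -0.33214415  0.03      ]
```

Request:
move_arm --deltas '[2,-0.14,0,0,0.3,4,-0.14,0,0,0.3,5.2,-0.14,0,0,0.3,5.8,-0.14,0,0,0.3,6.2,-0.14,0,0,0.3,6.6,-0.14,0,0,0.3,7,-0.14,0,0,0.3,7.3,-0.14,0,0,0.3,7.3,-0.14,0,0,0.3]'

```text
t: 8.1
eef_pos: [0.4927, -0.3653, 0.0474]
eef_rot: [0.501, 0.499, 0.501, -0.499]
contact_force: [0.9, 0.3, -1.0]
gripper_width: 0.687
```

It went in without resistance. I press 1 mm more, release, and lift.

Request:
move_arm --deltas '[0.1,0,0,0,0.3,0.1,0,0,0,0.3,0.1,0,0,0,0.85,0.1,0,0,0,1,0.1,0,0,0,1,-0.2,0,0,0,1,-3,0,0,0,1,-8,0,0,0,1,-14,0,0,0,1,-20,0,0,0,1,-20,0,0,0,1,-20,0,0,0,1]'

```text
t: 9.6
eef_pos: [0.4921, -0.3652, 0.2474]
eef_rot: [0.501, 0.499, 0.501, -0.5]
contact_force: [-0.1, 0.9, -0.6]
gripper_width: 0.999
```

```bash
python3 - <<'E'
from h import *
s,R=tool();print(s["eef_pos"],yaw_y(R),s["contact_force"],s["gripper_width"])
p=r.camera_params("wrist");im=r.get_image("wrist");cv2.imwrite("pics/w5.png",im);np.save("w5.npy",p,allow_pickle=True)
E
```

```text
[ 0.49206735 -0.36523094  0.24736627] 0.13712181695735964 [-0.09305682  0.89936483 -0.57970466] 0.999281934236017
```

View pics/w5.png

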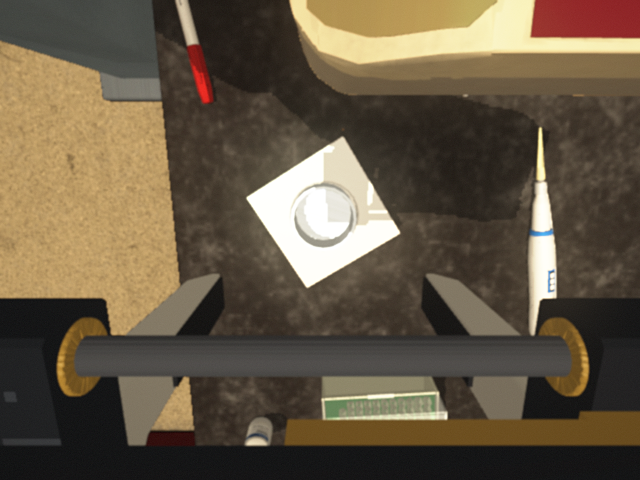

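The pan sits inside the foam ring at (323,215), upright. Now to the blue sieve.

Request:
move_arm --deltas '[-3,-1,-2,0,1,-5,-2,-7,0,1,-5,-3,-13,0,1,-5,-3,-19,0,1,-5,-3,-25,0,1,-5,-3,-31,0,1,-5,-3,-37,0,1,-5,-2,-43,0,1,-5,0,-49,0,1,-5,2,-55,0,1,-3,4,-61,0,0.85,0,4.9,-64.5,0.1,0.85,0,4.9,-64.5,0.1,0.85,0,4.9,-64.5,0.1,0.85]'

```text
t: 11.4
eef_pos: [0.5393, 0.279, 0.2463]
eef_rot: [-0.5, -0.499, -0.501, 0.501]
contact_force: [0.6, -1.1, 0.6]
gripper_width: 0.852
```

```bash
cat > look.py <<'E'
import sys
from h import *
k,n=sys.argv[1:3]
s,R=tool();print(s["eef_pos"],yaw_y(R),s["gripper_width"])
p=r.camera_params("wrist");im=r.get_image("wrist");cv2.imwrite(f"pics/{n}.png",im);np.save(n+".npy",p,allow_pickle=True)
g=cv2.cvtColor(im,cv2.COLOR_BGR2HSV);m=(np.any([(g[...,0]>=a)&(g[...,0]<=b) for a,b in HUE[k]],0)&(g[...,1]>110)&(g[...,2]>45)).astype(np.uint8)
m[290:]=0; num,_,st,ce=cv2.connectedComponentsWithStats(m)
for i in range(1,num):
    if st[i,4]>250:
        c=ce[i].round().astype(int); print(c,st[i,4]); q=rim(im,p,k,c,45,.03); print(q)
        print("go",delta((q[0][0]-.0009,q[0][1],.024),0))
E
python3 look.py blue w6
python3 - <<'E'
from h import *
p=np.load("w5.npy",allow_pickle=True).item()
for q in((292,214),(357,214)):print(onz("wrist",q,.052,p))
E
```

```text
[0.53928803 0.27904506 0.24626114] 0.07106059641940832 0.8522378023108608
[323 218] 653
(array([0.5398, 0.279 ]), np.float64(0.031), np.float64(0.00013), (np.float64(0.5396032654992843), np.float64(0.2799302250103556), np.float64(0.03157812807565217)))
go (array([22.31, -0.06, -0.06]), np.float64(0.0))
[ 0.46432273 -0.36088978  0.052     ]
[ 0.52482884 -0.36072263  0.052     ]
```

Request:
move_arm --deltas '[6,-0.05,0,0,0.85,12,-0.05,0,0,0.85,17,-0.05,0,0,0.85,20,-0.05,0,0,0.85,22,-0.05,0,0,0.85,22.2,-0.05,0,0,0.85,22.2,-0.05,0,0,0.85,22.2,-0.05,0,0,0.3,22.2,-0.05,0,0,0.3,22.2,-0.05,0,0,0.3,22.2,-0.05,0,0,0.3]'

```text
t: 12.82
eef_pos: [0.5397, 0.28, 0.0264]
eef_rot: [0.5, 0.5, 0.5, -0.5]
contact_force: [-1.4, -0.6, 6.7]
gripper_width: 0.678
```

```bash
cat > hand.py <<'E'
import sys
from h import *
k,n=sys.argv[1:3]
s,R=tool();e=s["eef_pos"];print(e,yaw_y(R),s["gripper_width"],s["contact_force"])
p=r.camera_params("wrist");im=r.get_image("wrist");cv2.imwrite(f"pics/{n}.png",im);np.save(n+".npy",p,allow_pickle=True)
g=cv2.cvtColor(im,cv2.COLOR_BGR2HSV);m=(np.any([(g[...,0]>=a)&(g[...,0]<=b) for a,b in HUE[k]],0)&(g[...,1]>110)&(g[...,2]>45))
z=e[2]+.006
for row in(300,306,312,318,324):
    x=np.where(m[row,200:440])[0]+200
    if len(x): print(row,x.min(),x.max(),(onz("wrist",(x.min(),row),z,p)-e)[:2].round(4),(onz("wrist",(x.max(),row),z,p)-e)[:2].round(4))
for col in(310,323,336):
    y=np.where(m[220:400,col])[0]+220; print(col,[(a[0],a[-1]) for a in np.split(y,np.where(np.diff(y)>2)[0]+1)])
print("px for rim top/bot:",[(onz("wrist",(323,v),z,p)-e)[1].round(4) for v in(230,240,250,260,360,370,380,390)])
cv2.imwrite(f"pics/{n}c.png",cv2.resize(im[210:400,200:450],None,fx=2.4,fy=2.4,interpolation=2))
E
python3 hand.py blue w7
```

```text
[0.53972006 0.28001609 0.02644209] 0.04332356855060107 0.6776834405705051 [-1.36009258 -0.64767134  6.66452002]
300 250 394 [-0.0294  0.0062] [0.0305 0.0063]
306 250 395 [-0.0295  0.0035] [0.031  0.0036]
312 250 395 [-0.0296  0.0008] [0.0311 0.0008]
318 251 394 [-0.0293 -0.0019] [ 0.0309 -0.0019]
324 252 392 [-0.029  -0.0047] [ 0.0301 -0.0047]
310 [(np.int64(231), np.int64(246))]
323 [(np.int64(229), np.int64(244))]
336 [(np.int64(231), np.int64(246))]
px for rim top/bot: [np.float64(0.0361), np.float64(0.032), np.float64(0.0279), np.float64(0.0237), np.float64(-0.0218), np.float64(-0.0267), np.float64(-0.0317), np.float64(-0.0368)]
```

View pics/w7c.png

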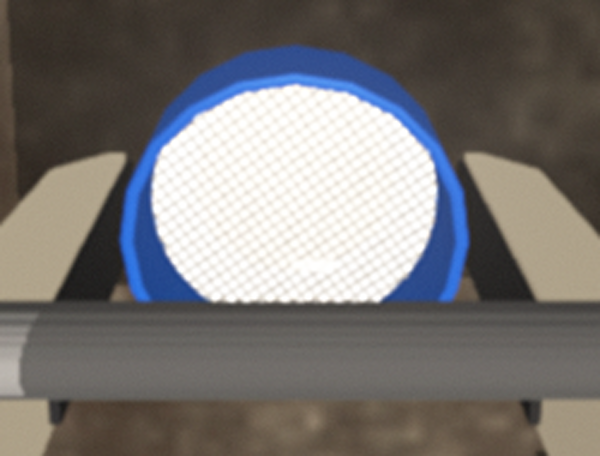

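The blue sieve is held level, with its rim top edge at about row 241 and centred within 1 mm. Now I carry it to above the pan.

Request:
move_arm --deltas '[-3,0,0,0,0.3,-9,0,0,0,0.3,-15,0,0,0,0.3,-21,-1,0,0,0.3,-26,-3,4,0,0.3,-27,-5,10,0,0.3,-27,-7,16,0,0.3,-27,-8,22,0,0.3,-27,-8,28,0,0.3,-27,-8,34,0,0.3,-27,-8,40,0,0.3,-27,-8,46,0,0.3,-27,-7.5,52,0,0.3,-27,-6,58,0,0.3,-27,-5,63,0,0.3,-22,-4.75,64.6,0,0.3,-16,-4.75,64.6,0,0.3,-11,-4.75,64.6,0,0.3,-8,-4.75,64.6,0,0.3,-8,-4.75,64.6,0,0.3]'

```text
t: 15.38
eef_pos: [0.4913, -0.3653, 0.1037]
eef_rot: [0.499, 0.499, 0.502, -0.5]
contact_force: [0.3, 0.0, -0.5]
gripper_width: 0.674
```

```bash
python3 hand.py blue w8; python3 -c "
from h import *
print(delta((.4928,-.3663,.0704),0))"
```

```text
[ 0.49128949 -0.3652949   0.10365745] 0.0810582645681032 0.6735038099038656 [ 0.25940336  0.00256705 -0.47159303]
300 251 394 [-0.029   0.0061] [0.0305 0.0063]
306 250 395 [-0.0295  0.0034] [0.031  0.0037]
312 250 395 [-0.0296  0.0007] [0.0311 0.0009]
318 251 393 [-0.0293 -0.002 ] [ 0.0304 -0.0018]
324 253 391 [-0.0286 -0.0048] [ 0.0297 -0.0046]
310 [(np.int64(232), np.int64(245))]
323 [(np.int64(230), np.int64(244))]
336 [(np.int64(232), np.int64(246))]
px for rim top/bot: [np.float64(0.0361), np.float64(0.032), np.float64(0.0279), np.float64(0.0237), np.float64(-0.0218), np.float64(-0.0267), np.float64(-0.0317), np.float64(-0.0367)]
(array([3.5 , 0.05, 0.05]), np.float64(0.1))
```

View pics/w8c.png

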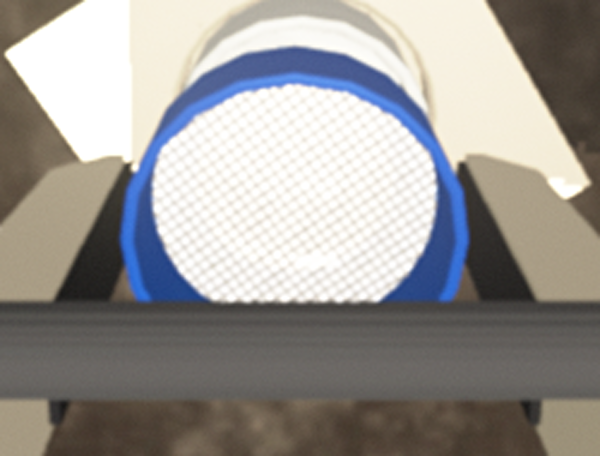

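```bash
python3 - <<'E'
from h import *
im=cv2.imread("pics/w8.png");p=np.load("w8.npy",allow_pickle=True).item()
for row in(216,222,228):
    print(row,[tuple(int(v) for v in im[row,c]) for c in range(268,290,2)]);print([tuple(int(v) for v in im[row,c]) for c in range(364,388,2)])
E=[]
for i in range(12):
    s,R=tool();E.append(s["eef_pos"]);r.get_image("wrist")
print(np.mean(E,0),np.std(E,0))
E
```

```text
216 [(226, 241, 247), (225, 241, 247), (224, 241, 247), (225, 241, 247), (223, 240, 246), (224, 241, 246), (225, 241, 247), (225, 241, 247), (226, 241, 247), (226, 242, 247), (225, 241, 247)]
[(228, 244, 249), (227, 242, 248), (227, 243, 248), (227, 242, 248), (227, 243, 248), (227, 242, 248), (227, 242, 248), (226, 242, 248), (226, 242, 248), (227, 242, 248), (226, 242, 248), (227, 242, 248)]
222 [(224, 241, 247), (222, 240, 247), (222, 240, 246), (224, 241, 247), (224, 241, 247), (224, 241, 247), (224, 241, 247), (224, 241, 247), (218, 238, 244), (201, 227, 236), (197, 225, 233)]
[(205, 229, 238), (193, 221, 230), (224, 240, 247), (227, 242, 248), (227, 242, 248), (227, 242, 248), (227, 242, 248), (226, 242, 248), (227, 242, 248), (227, 242, 248), (226, 242, 247), (226, 241, 248)]
228 [(222, 240, 247), (223, 241, 247), (222, 240, 246), (222, 240, 246), (223, 240, 246), (223, 241, 246), (218, 237, 244), (197, 225, 233), (199, 223, 233), (170, 184, 190), (164, 176, 180)]
[(173, 187, 196), (216, 236, 243), (216, 237, 244), (187, 214, 227), (211, 233, 241), (226, 242, 248), (226, 242, 248), (226, 242, 248), (227, 242, 248), (227, 242, 248), (226, 242, 248), (224, 241, 247)]
[ 0.49285804 -0.36641896  0.10661471] [0.00030982 0.00022761 0.00058721]
```

```bash
python3 - <<'E'
from h import *
s,R=tool();e=s["eef_pos"];p=r.camera_params("wrist");im=r.get_image("wrist");cv2.imwrite("pics/w9.png",im);np.save("w9.npy",p,allow_pickle=True)
print(e)
g=cv2.cvtColor(im,cv2.COLOR_BGR2GRAY).astype(int)
b=cv2.cvtColor(im,cv2.COLOR_BGR2HSV);m=(b[...,0]>100)&(b[...,0]<125)&(b[...,1]>110)
for row in range(210,248,3):
    x=np.where(m[row,200:440])[0]+200
    L=g[row,255:322];Rr=g[row,325:395]
    gl=np.where(L<L[0]-12)[0]; gr=np.where(Rr<Rr[-1]-12)[0]
    if len(gl) and len(gr):
        l,q=255+gl[0],325+gr[-1]; c=(l+q)/2; print(row,l,q,c,"ring-e",(onz("wrist",(c,row),.03,p)-e)[:2].round(4),"w",(onz("wrist",(q,row),.03,p)-onz("wrist",(l,row),.03,p))[0].round(4),"blue",x.min() if len(x) else 0,x.max() if len(x) else 0)
a=im[195:262,255:395];cv2.imwrite("pics/w9c.png",cv2.resize(a,None,fx=5.5,fy=5.5,interpolation=2))
E
```

```text
[ 0.49245362 -0.36621552  0.10578009]
210 296 351 323.5 ring-e [0.0014 0.0295] w 0.0335 blue 0 0
213 291 356 323.5 ring-e [0.0014 0.0277] w 0.0397 blue 0 0
216 287 360 323.5 ring-e [0.0014 0.0258] w 0.0447 blue 0 0
219 257 363 310.0 ring-e [-0.0069  0.0239] w 0.065 blue 0 0
222 257 365 311.0 ring-e [-0.0063  0.0221] w 0.0663 blue 0 0
225 257 368 312.5 ring-e [-0.0054  0.0202] w 0.0683 blue 0 0
228 257 370 313.5 ring-e [-0.0048  0.0183] w 0.0697 blue 0 0
231 256 372 314.0 ring-e [-0.0045  0.0164] w 0.0717 blue 314 330
234 257 373 315.0 ring-e [-0.0039  0.0145] w 0.0718 blue 300 345
237 257 374 315.5 ring-e [-0.0036  0.0126] w 0.0726 blue 294 351
240 257 375 316.0 ring-e [-0.0033  0.0106] w 0.0733 blue 288 357
243 257 376 316.5 ring-e [-0.003   0.0087] w 0.0741 blue 284 362
246 256 377 316.5 ring-e [-0.003   0.0068] w 0.0755 blue 281 365
```

View pics/w9c.png

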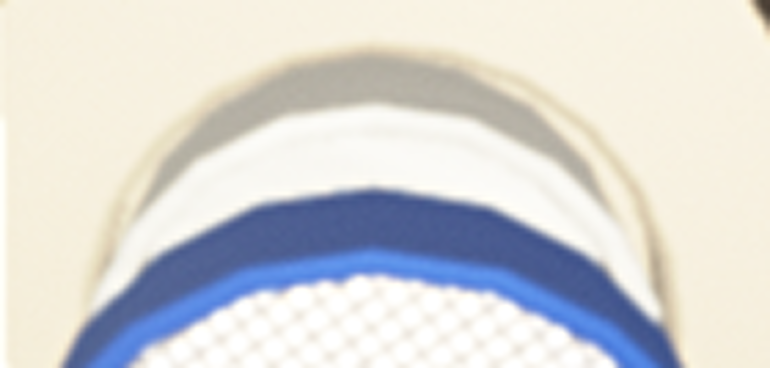

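Settled: pan apex at column 323.2, blue at 322.7, so lateral alignment is within about 0.5 mm. I check y from the pan's rim apex at row 213.7 and the blue's at row 240.6.

```bash
python3 - <<'E'
from h import *
p=np.load("w9.npy",allow_pickle=True).item()
print(onz("wrist",(323.2,213.7),.052,p)-[0,.031,0],onz("wrist",(322.7,240.6),.1058+.0036,p)-[0,.031,0],onz("wrist",(322.7,240.6),.1066+.0036,p)-[0,.031,0])
print(delta((.4928,-.3663,.0704),0))
E
```

```text
[ 0.49359023 -0.36582151  0.052     ] [ 0.49327099 -0.36607367  0.1094    ] [ 0.49327011 -0.36586326  0.1102    ]
(array([3.53, 0.03, 0.01]), np.float64(0.0))
```

Aligned within 0.5 mm. I lower it slowly.

Request:
move_arm --deltas '[0.8,0,0,0,0.3,1.6,0,0,0,0.3,2.2,0,0,0,0.3,2.6,0,0,0,0.3,3,0,0,0,0.3,3.3,0,0,0,0.3,3.5,0,0,0,0.3,3.6,0,0,0,0.3,3.6,0,0,0,0.3,3.6,0,0,0,0.3]'

```text
t: 17.32
eef_pos: [0.4925, -0.3662, 0.0704]
eef_rot: [0.5, 0.5, 0.5, -0.5]
contact_force: [-1.9, 1.2, 6.8]
gripper_width: 0.673
```

Seated height is reached with 7 N of contact. Release, lift, and go to look over yellow.

Request:
move_arm --deltas '[0.05,0,0,0,0.75,0.05,0,0,0,0.9,0,0,0,0,1,0,0,0,0,1,-1,0,0,0,1,-4,0,0,0,1,-9,0,0,0,1,-15,0,0,0,1,-18,0,0,0,1,-18,0,0,0,1,-18,0,0,0,1,-18,0,0,0,1,-18,0,0,0,1]'

```text
t: 18.95
eef_pos: [0.4922, -0.3659, 0.2485]
eef_rot: [0.5, 0.5, 0.501, -0.5]
contact_force: [0.5, 0.0, -0.3]
gripper_width: 1.001
```

```bash
python3 - <<'E'
from h import *
s,R=tool();e=s["eef_pos"];p=r.camera_params("wrist");im=r.get_image("wrist");cv2.imwrite("pics/w10.png",im)
print(e,yaw_y(R)); print(rim(im,p,"blue",(322,220),60,.074))
print("to yellow",delta((.4225,.4015,.25),0))
c=im[120:300,230:420];cv2.imwrite("pics/w10c.png",cv2.resize(c,None,fx=3,fy=3,interpolation=2))
E
```

```text
[ 0.49215512 -0.36591145  0.24851699] 0.061790567885858114
(array([ 0.4939, -0.3646]), np.float64(0.0296), np.float64(0.00037), (np.float64(0.4939944286523523), np.float64(-0.3662170152148639), np.float64(0.02964737122954696)))
to yellow (array([-4.000e-02, -6.890e+00, -7.675e+01]), np.float64(0.1))
```

View pics/w10c.png

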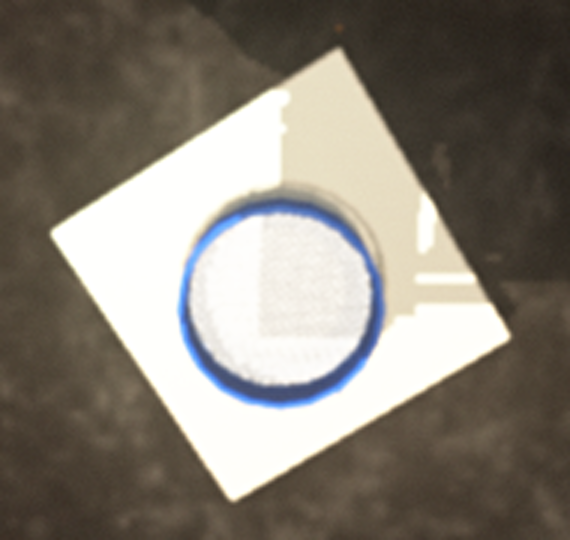

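Blue sits concentric on the foam pocket and pan, at crop (282,303), and looks level. Now to yellow.

Request:
move_arm --deltas '[-3,-1,-2,0,1,-5,-2,-7,0,1,-5,-3,-13,0,1,-5,-3,-19,0,1,-5,-3,-25,0,1,-5,-3,-31,0,1,-5,-3,-37,0,1,-5,-3,-43,0,1,-5,-3,-49,0,1,-5,-4,-55,0,1,-5,-5,-61,0,1,-5,-6,-67,0,1,-3,-6.5,-73,0,1,0,-6.9,-76.8,0,0.9,0,-6.9,-76.8,0,0.9,0,-6.9,-76.8,0,0.9,0,-6.9,-76.8,0,0.9,0,-6.9,-76.8,0,0.9,0,-6.9,-76.8,0,0.9]'

```text
t: 21.38
eef_pos: [0.4233, 0.4012, 0.2501]
eef_rot: [0.5, 0.5, 0.5, -0.5]
contact_force: [-0.2, -0.5, 0.2]
gripper_width: 0.901
```

```bash
python3 look.py yellow w11
```

```text
[0.42328351 0.4011826  0.25010561] -0.017071137031967443 0.9013282343107583
[319 217] 1130
(array([0.4232, 0.3996]), np.float64(0.0317), np.float64(0.0003), (np.float64(0.42304600942014464), np.float64(0.4010262318103931), np.float64(0.03199216062413316)))
go (array([22.6 , -0.1 ,  0.18]), np.float64(0.0))
```

Request:
move_arm --deltas '[6,-0.1,0,0,0.9,12,-0.1,0,0,0.9,17,-0.1,0,0,0.9,20,-0.1,0,0,0.9,22,-0.1,0,0,0.9,22.4,-0.1,0,0,0.9,22.4,-0.1,0,0,0.9,22.4,-0.1,0,0,0.9,22.4,-0.1,0,0,0.3,22.4,-0.1,0,0,0.3,22.4,-0.1,0,0,0.3,22.4,-0.1,0,0,0.3,22.4,-0.1,0,0,0.3,22.4,-0.1,0,0,0.3]'

```text
t: 23.18
eef_pos: [0.4219, 0.4018, 0.0259]
eef_rot: [0.5, 0.5, 0.5, -0.5]
contact_force: [-0.4, -0.0, 5.3]
gripper_width: 0.656
```

```bash
cat > apex.py <<'E'
# rim's far (top) edge: bright rim line against the darker outside wall, in hand
import sys
from h import *
k,n,top=sys.argv[1],sys.argv[2],float(sys.argv[3])  # top: rim height above TCP
im=cv2.imread(f"pics/{n}.png");p=np.load(n+".npy",allow_pickle=True).item()
v=im.max(2).astype(int)
for c in(316,323,330):print(c,list(enumerate(v[222:256,c],222)) if c==323 else "")
for row in(239,240,241,242):print(row,(onz("wrist",(322.7,row),p["e"][2]+top,p)-p["e"])[:2].round(4))
E
sed -i 's/p=r.camera_params("wrist");im/p=r.camera_params("wrist");p["e"]=e;im/' hand.py
python3 hand.py yellow w12; python3 apex.py yellow w12 .004
```

```text
[0.4219446  0.40179487 0.02588445] 0.046594579535034014 0.6564886431803141 [-0.38422789 -0.04625305  5.28785124]
300 251 394 [-0.029   0.0063] [0.0304 0.0063]
306 251 395 [-0.0291  0.0036] [0.031  0.0036]
312 250 395 [-0.0296  0.0008] [0.0311 0.0009]
318 250 394 [-0.0298 -0.0019] [ 0.0308 -0.0018]
324 252 393 [-0.0291 -0.0047] [ 0.0305 -0.0046]
310 [(np.int64(232), np.int64(249)), (np.int64(322), np.int64(324)), (np.int64(328), np.int64(330))]
323 [(np.int64(231), np.int64(248)), (np.int64(328), np.int64(330)), (np.int64(335), np.int64(335))]
336 [(np.int64(232), np.int64(249)), (np.int64(322), np.int64(322)), (np.int64(326), np.int64(330)), (np.int64(334), np.int64(335))]
px for rim top/bot: [np.float64(0.0361), np.float64(0.0321), np.float64(0.0279), np.float64(0.0237), np.float64(-0.0218), np.float64(-0.0267), np.float64(-0.0317), np.float64(-0.0367)]
316 
323 [(222, np.int64(88)), (223, np.int64(86)), (224, np.int64(88)), (225, np.int64(89)), (226, np.int64(87)), (227, np.int64(88)), (228, np.int64(83)), (229, np.int64(92)), (230, np.int64(135)), (231, np.int64(195)), (232, np.int64(222)), (233, np.int64(228)), (234, np.int64(226)), (235, np.int64(228)), (236, np.int64(224)), (237, np.int64(226)), (238, np.int64(225)), (239, np.int64(226)), (240, np.int64(226)), (241, np.int64(228)), (242, np.int64(242)), (243, np.int64(255)), (244, np.int64(255)), (245, np.int64(255)), (246, np.int64(255)), (247, np.int64(255)), (248, np.int64(251)), (249, np.int64(160)), (250, np.int64(81)), (251, np.int64(84)), (252, np.int64(139)), (253, np.int64(208)), (254, np.int64(235)), (255, np.int64(199))]
330 
239 [0.0008 0.0319]
240 [0.0008 0.0315]
241 [0.0008 0.0311]
242 [0.0008 0.0307]
```

Yellow is held with its rim edge at row 242, centred within 0.5 mm. I carry it.

Request:
move_arm --deltas '[-3,0,0,0,0.3,-9,0,0,0,0.3,-15,0,0,0,0.3,-21,0,0,0,0.3,-27,0.5,4,0,0.3,-28,1,10,0,0.3,-28,2,16,0,0.3,-28,3,22,0,0.3,-28,3.5,28,0,0.3,-28,3.5,34,0,0.3,-28,3.5,40,0,0.3,-28,3.5,46,0,0.3,-28,3.5,52,0,0.3,-28,3.5,58,0,0.3,-28,4,64,0,0.3,-28,5.5,70,0,0.3,-28,6.8,75,0,0.3,-24,7,76.75,0,0.3,-18,7,76.75,0,0.3,-12.5,7,76.75,0,0.3]'

```text
t: 25.72
eef_pos: [0.4919, -0.3659, 0.1486]
eef_rot: [0.5, 0.5, 0.5, -0.5]
contact_force: [-0.1, 0.0, -0.1]
gripper_width: 0.656
```

Request:
move_arm --deltas '[2.5,0,0,0,0.3,2.5,0,0,0,0.3,2.5,0,0,0,0.3,2.5,0,0,0,0.3,2.5,0,0,0,0.3,2.5,0,0,0,0.3]'

```text
t: 26.48
eef_pos: [0.4926, -0.3659, 0.1262]
eef_rot: [0.501, 0.5, 0.5, -0.5]
contact_force: [-0.1, 0.4, -1.3]
gripper_width: 0.656
```

```bash
cat > over.py <<'E'
import sys
from h import *
k,lo,n,zl,zt=sys.argv[1],sys.argv[2],sys.argv[3],float(sys.argv[4]),float(sys.argv[5]) # held, below, name, rim z below, TCP z seated
x,y=map(float,sys.argv[6:8])
for i in range(4): s,R=tool();e=s["eef_pos"];p=r.camera_params("wrist");im=r.get_image("wrist");print(e.round(4))
cv2.imwrite(f"pics/{n}.png",im);p["e"]=e;np.save(n+".npy",p,allow_pickle=True)
g=cv2.cvtColor(im,cv2.COLOR_BGR2HSV); v=im.max(2).astype(int)
print("col323 from 195:",[(i,*im[i,323].tolist()) for i in range(198,250,1)])
def mk(k): return np.any([(g[...,0]>=a)&(g[...,0]<=b) for a,b in HUE[k]],0)&(g[...,1]>110)&(g[...,2]>45)
for kk in(lo,k):
    m=mk(kk); 
    for row in(215,222,229,236,243):
        q=np.where(m[row,230:420])[0]+230
        if len(q):print(kk,row,q.min(),q.max(),(q.min()+q.max())/2)
print("go",delta((x,y,zt),0)); cv2.imwrite(f"pics/{n}c.png",cv2.resize(im[195:262,255:395],None,fx=5.5,fy=5.5,interpolation=2))
E
python3 over.py yellow blue w13 .074 .0919 .4927 -.3657
```

```text
[ 0.4926 -0.3659  0.1262]
[ 0.4925 -0.3658  0.1261]
[ 0.4925 -0.3658  0.1259]
[ 0.4925 -0.3657  0.1258]
col323 from 195: [(198, 215, 237, 244), (199, 193, 220, 232), (200, 176, 199, 212), (201, 169, 184, 192), (202, 166, 179, 183), (203, 166, 180, 184), (204, 169, 182, 186), (205, 169, 182, 188), (206, 167, 181, 187), (207, 169, 182, 188), (208, 160, 161, 165), (209, 151, 121, 114), (210, 146, 96, 82), (211, 145, 93, 77), (212, 143, 91, 77), (213, 145, 95, 81), (214, 150, 97, 80), (215, 187, 115, 87), (216, 229, 142, 96), (217, 234, 149, 98), (218, 227, 153, 118), (219, 233, 215, 210), (220, 250, 255, 255), (221, 254, 255, 255), (222, 251, 253, 254), (223, 245, 249, 251), (224, 247, 251, 253), (225, 253, 254, 255), (226, 254, 255, 255), (227, 249, 252, 254), (228, 246, 250, 252), (229, 251, 253, 254), (230, 244, 250, 252), (231, 152, 204, 229), (232, 66, 155, 199), (233, 55, 152, 197), (234, 57, 154, 199), (235, 59, 154, 199), (236, 58, 155, 198), (237, 60, 155, 198), (238, 59, 155, 199), (239, 60, 156, 200), (240, 60, 155, 198), (241, 59, 159, 205), (242, 63, 187, 234), (243, 69, 227, 252), (244, 74, 237, 254), (245, 67, 235, 253), (246, 75, 230, 252), (247, 144, 234, 251), (248, 228, 246, 252), (249, 250, 252, 253)]
blue 215 304 343 323.5
blue 222 295 354 324.5
blue 229 286 361 323.5
blue 236 279 365 322.0
blue 243 276 369 322.5
yellow 236 297 346 321.5
yellow 243 285 360 322.5
go (array([3.38, 0.02, 0.  ]), np.float64(0.0))
```

View pics/w13c.png

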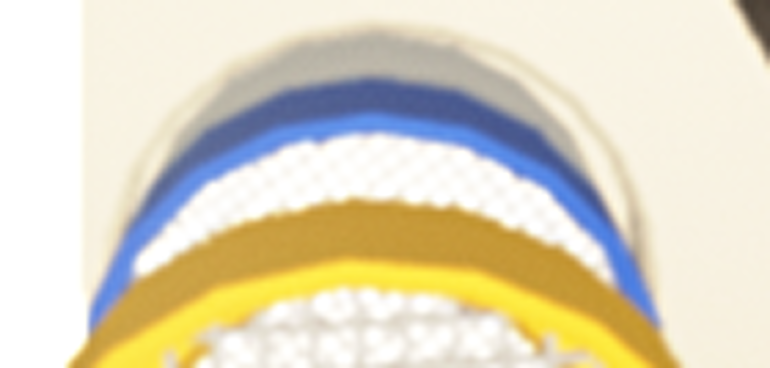

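The yellow apex is at row 242, column about 322. Blue's rim apex is at row 215, column about 323.3.

```bash
python3 - <<'E'
from h import *
p=np.load("w13.npy",allow_pickle=True).item()
print(onz("wrist",(323.3,215),.074,p)-[0,.031,0],onz("wrist",(322.4,242),.130,p)-[0,.031,0])
E
```

```text
[ 0.49363778 -0.36566548  0.074     ] [ 0.49314622 -0.36599925  0.13      ]
```

Request:
move_arm --deltas '[0.8,0,0,0,0.3,1.4,0,0,0,0.3,1.8,0,0,0,0.3,2.2,0,0,0,0.3,2.2,0,0,0,0.3]'

```text
t: 27.3
eef_pos: [0.4923, -0.3655, 0.1032]
eef_rot: [0.5, 0.5, 0.5, -0.5]
contact_force: [0.2, 0.3, -0.9]
gripper_width: 0.654
```

Aligned within 0.6 mm. Lowering the rest of the way.

Request:
move_arm --deltas '[0.4,0.02,0,0,0.3,0.7,0.03,0,0,0.3,0.9,0.03,0,0,0.3,1.1,0.03,0,0,0.3,1.2,0.03,0,0,0.3,1.2,0.03,0,0,0.3,1.2,0.03,0,0,0.3]'

```text
t: 28.18
eef_pos: [0.4928, -0.3657, 0.0919]
eef_rot: [0.5, 0.5, 0.5, -0.5]
contact_force: [-1.1, 0.6, 5.2]
gripper_width: 0.656
```

Yellow is at its seated height with 5 N of contact. Release, lift, measure.

Request:
move_arm --deltas '[0.05,0,0,0,0.75,0.05,0,0,0,0.9,0,0,0,0,1,0,0,0,0,1,-1,0,0,0,1,-4,0,0,0,1,-9,0,0,0,1,-15,0,0,0,1,-18,0,0,0,1,-18,0,0,0,1,-18,0,0,0,1,-18,0,0,0,1,-18,0,0,0,1]'

```text
t: 29.8
eef_pos: [0.4925, -0.3654, 0.2705]
eef_rot: [0.5, 0.5, 0.501, -0.5]
contact_force: [-0.3, -0.1, 0.1]
gripper_width: 1.004
```

```bash
python3 - <<'E'
from h import *
s,R=tool();e=s["eef_pos"];p=r.camera_params("wrist");im=r.get_image("wrist");cv2.imwrite("pics/w14.png",im)
print(e,yaw_y(R)); print(rim(im,p,"yellow",(322,225),50,.096));
g=cv2.cvtColor(im,cv2.COLOR_BGR2HSV)
for k in("yellow","blue"):
    m=np.any([(g[...,0]>=a)&(g[...,0]<=b) for a,b in HUE[k]],0)&(g[...,1]>110)&(g[...,2]>45); m[:130]=0;m[290:]=0;m[:,:250]=0;m[:,400:]=0
    ys,xs=np.where(m);print(k,m.sum(),ys.min(),ys.max(),xs.min(),xs.max())
print("to red",delta((.4365,.262,.25),0))
E
```

```text
[ 0.49247781 -0.36541221  0.27054315] 0.06277169778990875
(array([ 0.4946, -0.3651]), np.float64(0.0301), np.float64(0.00039), (np.float64(0.4943969904170838), np.float64(-0.3652420720262036), np.float64(0.030667434638919785)))
yellow 1542 187 256 289 358Traceback (most recent call last):
  File "<stdin>", line 7, in <module>
    return umr_minimum(a, axis, None, out, keepdims, initial, where)
ValueError: zero-size array to reduction operation minimum which has no identity
```

Yellow's outline fits radius 30.7 mm at its nested height, centred at (0.4944, -0.3652). Now red.

Request:
move_arm --deltas '[-2,-1,-2,0,1,-3,-2,-7,0,1,-3,-3,-13,0,1,-3,-3,-19,0,1,-3,-3,-25,0,1,-3,-3,-31,0,1,-3,-3,-37,0,1,-3,-3,-43,0,1,-3,-4,-49,0,1,-2,-5,-55,0,1,1,-5.5,-60,0,0.9,2.05,-5.5,-62.75,0,0.9,2.05,-5.5,-62.75,0,0.9,2.05,-5.5,-62.75,0,0.9,2.05,-5.5,-62.75,0,0.9,2.05,-5.5,-62.75,0,0.9,2.05,-5.5,-62.75,0,0.9]'

```text
t: 31.98
eef_pos: [0.4375, 0.2612, 0.2514]
eef_rot: [0.5, 0.5, 0.5, -0.5]
contact_force: [-0.6, -0.0, 0.4]
gripper_width: 0.9
```

```bash
python3 look.py red w15
```

```text
[0.43750438 0.26124486 0.25137683] -0.01183688521611592 0.89975549934643
[320 215] 1309
(array([0.4369, 0.2596]), np.float64(0.0322), np.float64(0.00057), (np.float64(0.43696040578396267), np.float64(0.26184061556476096), np.float64(0.0325942340188357)))
go (array([22.73, -0.15,  0.17]), np.float64(-0.0))
[581 242] 297
(array([0.7248, 0.2131]), np.float64(0.0126), np.float64(0.00278), (np.float64(0.7311179425484684), np.float64(0.19830940093955363), np.float64(0.017321637600165557)))
go (array([22.74, 28.64,  4.82]), np.float64(-0.0))
[606 278] 285
(array([0.7248, 0.2131]), np.float64(0.0126), np.float64(0.00278), (np.float64(0.7311179425484684), np.float64(0.19830940093955363), np.float64(0.017321637600165557)))
go (array([22.74, 28.64,  4.82]), np.float64(-0.0))
```

Request:
move_arm --deltas '[6,-0.15,0,0,0.9,12,-0.15,0,0,0.9,17,-0.15,0,0,0.9,20,-0.15,0,0,0.9,22,-0.15,0,0,0.9,22.5,-0.15,0,0,0.9,22.5,-0.15,0,0,0.9,22.5,-0.15,0,0,0.9,22.5,-0.15,0,0,0.3,22.5,-0.15,0,0,0.3,22.5,-0.15,0,0,0.3,22.5,-0.15,0,0,0.3,22.5,-0.15,0,0,0.3,22.5,-0.15,0,0,0.3]'

```text
t: 33.78
eef_pos: [0.4359, 0.2618, 0.0264]
eef_rot: [0.5, 0.5, 0.5, -0.5]
contact_force: [-0.2, -0.2, 5.2]
gripper_width: 0.68
```

```bash
python3 hand.py red w16|head -8; python3 apex.py red w16 .004
```

```text
[0.43594133 0.26178995 0.02639272] 0.04773090145322864 0.6800038640548609 [-0.19228957 -0.22747459  5.24464326]
300 250 395 [-0.0294  0.0062] [0.0309 0.0063]
306 249 396 [-0.03    0.0035] [0.0314 0.0036]
312 249 395 [-0.0301  0.0008] [0.0311 0.0008]
318 250 394 [-0.0298 -0.002 ] [ 0.0308 -0.0019]
324 252 393 [-0.0291 -0.0047] [ 0.0305 -0.0047]
310 [(np.int64(230), np.int64(247)), (np.int64(323), np.int64(333))]
323 [(np.int64(228), np.int64(247)), (np.int64(324), np.int64(324)), (np.int64(330), np.int64(335))]
316 
323 [(222, np.int64(74)), (223, np.int64(75)), (224, np.int64(75)), (225, np.int64(74)), (226, np.int64(75)), (227, np.int64(77)), (228, np.int64(94)), (229, np.int64(142)), (230, np.int64(186)), (231, np.int64(199)), (232, np.int64(198)), (233, np.int64(196)), (234, np.int64(198)), (235, np.int64(198)), (236, np.int64(198)), (237, np.int64(198)), (238, np.int64(200)), (239, np.int64(199)), (240, np.int64(219)), (241, np.int64(247)), (242, np.int64(255)), (243, np.int64(255)), (244, np.int64(255)), (245, np.int64(255)), (246, np.int64(238)), (247, np.int64(149)), (248, np.int64(84)), (249, np.int64(79)), (250, np.int64(82)), (251, np.int64(80)), (252, np.int64(78)), (253, np.int64(81)), (254, np.int64(102)), (255, np.int64(169))]
330 
239 [0.0008 0.0319]
240 [0.0008 0.0315]
241 [0.0008 0.0311]
242 [0.0008 0.0307]
```

Request:
move_arm --deltas '[-3,0,0,0,0.3,-9,0,0,0,0.3,-15,0,0,0,0.3,-21,0,0,0,0.3,-27,0.5,4,0,0.3,-28,1,10,0,0.3,-28,2,16,0,0.3,-28,2.5,22,0,0.3,-28,2.5,28,0,0.3,-28,2.5,34,0,0.3,-28,2.5,40,0,0.3,-28,2.5,46,0,0.3,-28,3,52,0,0.3,-28,4.5,57,0,0.3,-27,5.6,61.5,0,0.3,-22,5.64,62.8,0,0.3,-17,5.64,62.8,0,0.3,-13,5.64,62.8,0,0.3,-12.2,5.64,62.8,0,0.3,-12.2,5.64,62.8,0,0.3]'

```text
t: 36.33
eef_pos: [0.493, -0.3661, 0.1485]
eef_rot: [0.5, 0.5, 0.5, -0.5]
contact_force: [-0.5, -0.7, -0.4]
gripper_width: 0.682
```

Request:
move_arm --deltas '[0,0,0,0,0.3,0,0,0,0,0.3,0,0,0,0,0.3,0,0,0,0,0.3]'

```text
t: 36.83
eef_pos: [0.4927, -0.3663, 0.1485]
eef_rot: [0.5, 0.5, 0.5, -0.5]
contact_force: [0.0, -0.8, -0.6]
gripper_width: 0.68
```

```bash
python3 over.py red yellow w17 .096 .1144 .4928 -.3663
```

```text
[ 0.4927 -0.3663  0.1485]
[ 0.4927 -0.3662  0.1484]
[ 0.4927 -0.3662  0.1483]
[ 0.4926 -0.3662  0.1482]
col323 from 195: [(198, 170, 183, 189), (199, 170, 185, 190), (200, 168, 183, 188), (201, 169, 177, 179), (202, 160, 146, 142), (203, 151, 112, 101), (204, 146, 94, 82), (205, 146, 95, 82), (206, 147, 99, 84), (207, 151, 114, 104), (208, 141, 141, 152), (209, 94, 154, 191), (210, 61, 158, 203), (211, 59, 158, 203), (212, 61, 157, 202), (213, 61, 159, 203), (214, 59, 173, 223), (215, 67, 212, 247), (216, 72, 236, 254), (217, 74, 235, 254), (218, 101, 229, 251), (219, 147, 224, 243), (220, 159, 216, 236), (221, 162, 219, 236), (222, 224, 244, 249), (223, 248, 252, 253), (224, 245, 250, 252), (225, 235, 243, 247), (226, 227, 235, 240), (227, 233, 240, 244), (228, 229, 241, 246), (229, 161, 179, 228), (230, 76, 91, 183), (231, 53, 67, 169), (232, 55, 70, 170), (233, 56, 72, 171), (234, 55, 71, 171), (235, 54, 68, 169), (236, 57, 70, 172), (237, 58, 71, 172), (238, 55, 69, 170), (239, 55, 70, 172), (240, 58, 70, 195), (241, 62, 75, 231), (242, 68, 84, 244), (243, 66, 82, 245), (244, 66, 81, 241), (245, 114, 130, 241), (246, 186, 203, 244), (247, 236, 244, 248), (248, 245, 250, 252), (249, 242, 248, 250)]
yellow 215 299 346 322.5
yellow 222 289 356 322.5
yellow 229 283 362 322.5
yellow 236 279 367 323.0
yellow 243 276 371 323.5
red 236 294 350 322.0
red 243 282 363 322.5
go (array([3.37, 0.01, 0.01]), np.float64(0.0))
```

Yellow's apex (row 214.5, col 322.7) and red's (row 240.5, col 322.3) show the same good alignment as before. Lowering.

Request:
move_arm --deltas '[0.8,0,0,0,0.3,1.5,0,0,0,0.3,2,0,0,0,0.3,2.4,0,0,0,0.3,2.7,0,0,0,0.3,3,0,0,0,0.3,3.2,0,0,0,0.3,3.4,0,0,0,0.3,3.47,0,0,0,0.3,3.47,0,0,0,0.3,3.47,0,0,0,0.3]'

```text
t: 38.4
eef_pos: [0.4928, -0.3662, 0.1144]
eef_rot: [0.501, 0.5, 0.5, -0.5]
contact_force: [-1.8, 0.5, 8.5]
gripper_width: 0.682
```

Request:
move_arm --deltas '[0,0,0,0,0.75,0,0,0,0,0.9,0,0,0,0,1,0,0,0,0,1,-1,0,0,0,1,-4,0,0,0,1,-9,0,0,0,1,-15,0,0,0,1,-18,0,0,0,1,-18,0,0,0,1,-18,0,0,0,1,-18,0,0,0,1]'

```text
t: 39.9
eef_pos: [0.492, -0.3659, 0.2921]
eef_rot: [0.499, 0.5, 0.501, -0.5]
contact_force: [0.2, 0.1, -0.5]
gripper_width: 0.996
```

```bash
python3 - <<'E'
from h import *
s,R=tool();e=s["eef_pos"];p=r.camera_params("wrist");im=r.get_image("wrist")
print(e,s["gripper_width"],s["contact_force"]); print(rim(im,p,"red",(322,225),50,.118))
t=r.get_image("top");sd=r.get_image("side");cv2.imwrite("pics/top9.png",t);cv2.imwrite("pics/side9.png",sd)
for n,i,b in(("green","top",(260,242)),("green","side",(328,289))):
    a0=cv2.imread(f"pics/{i}0.png");a1=t if i=="top" else sd
    print(n,i,[rim(a,r.camera_params(i),n,b,22 if i=="top" else 28,.03,n=i)[0] for a in(a0,a1)])
a0=cv2.imread("pics/side0.png")
print("vials diff",[np.abs(a0[y-35:y+25,x-15:x+15].astype(int)-sd[y-35:y+25,x-15:x+15]).mean() for x,y in((335,382),(281,292))])
o=np.zeros((480,800,3),np.uint8);o[:,:400]=cv2.resize(im[100:340,220:420],(400,480));o[:,400:]=cv2.resize(sd[110:400,240:480],(400,480));cv2.imwrite("pics/fin.png",o)
E
```

```text
[ 0.49203084 -0.36593426  0.29208623] 0.9962234352970791 [ 0.16013752  0.07936355 -0.51412641]
(array([ 0.4945, -0.3652]), np.float64(0.03), np.float64(0.00046), (np.float64(0.4943738043263), np.float64(-0.36530483632322874), np.float64(0.030656266876067782)))
green top [array([0.5579, 0.1409]), array([0.5579, 0.1404])]
green side [array([0.5599, 0.1457]), array([0.5603, 0.1457])]
vials diff [np.float64(5.628148148148148), np.float64(3.0327777777777776)]
```

View pics/fin.png

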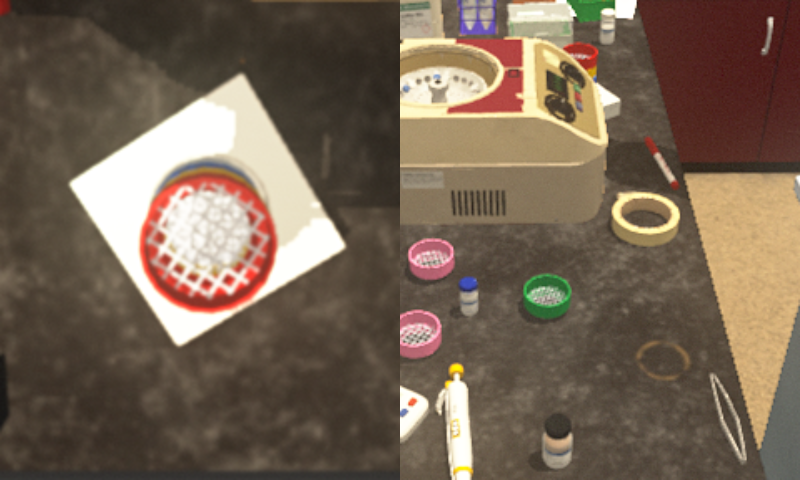

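The stack is concentric (red at crop (207,243), with blue and yellow edges behind it). The green sieve and both vials are standing where they were, and the gripper is clear. I hand in.

```bash
python3 -c "
from station import r
print(r.hand_in())"
```

```text
the job is handed in; nothing more can be done
None
```

The stack is built and handed in at about 40 s of the 144 s allowed: the pan is in the foam pocket, with the blue, yellow and red sieves nested on it in that order. `hand_in` reports no verdict.

- **Heights:** each sieve reached its expected seated height within about 0.5 mm, with 5–9 N of contact, before I let go. The pan slid in with almost no resistance, and its seated height is known only from the tool height. Blue came to rest at the right height above it.
- **Alignment:** blue and yellow were measured within about 0.6 mm of the part below just before lowering. For red I compared image positions, and they matched yellow's.
- **Final look:** red is concentric at about (0.494, -0.365), with a fitted radius of 30.7 mm (31 expected) at its nested height. I judged level by eye from the wrist image, with no tilt measurement.
- **Left standing:** the green sieve moved 0.5 mm or less between the first and last images. Both vials are upright where they started, and the pink look-alikes were not touched. The gripper is open and clear.
- **Disagreements:** the wrist and top cameras differed by 2–4 mm in x. I corrected about 1 mm of that, because parts centred by the jaws read 0.9 mm off in the wrist images. Blue's outline after placing read 29.6 mm in radius instead of 31, probably from overexposed edges.

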